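Turn the pill dish to the guest and hold it out

ROBOT

A 6-joint arm with a two-finger parallel gripper is mounted at the origin on the work surface. World frame = base frame: x ahead of the robot, y to its left, z up, the work surface at z = 0. Lengths are in m, angles in rad, forces in N, time in s.
With the tool pointing down it reaches from about 0.3 to 0.775 m from the base axis. Payload 14.6 kg.
Tool frame: the origin (TCP) lies between the finger pads; the fingertips stand r.nose_length ahead of it and the grasp point (between the pads) lies 11 mm behind it (r.nose_length is the distance from the TCP to the fingertips, in m); z points along the fingers, y is the line along which they close (so a half turn about z gives the same grasp; the last joint's range is limited). The gripper opens to 94 mm and grips with 3 to 60 N. Pads are 16 mm wide; open, the fingers measure 119 mm over their backs; the gripper's body (75 mm by 177 mm) begins 78 mm behind the grasp point.
Start: joints at [-1.299, 0.3, 1.521, -0, 1.321, -0.067], TCP at [0.183, -0.519, 0.213] pointing down, gripper open.
Joint ranges: [-3.03, 3.03], [-0.79, 2.21], [0.23, 2.52], [-1.04, 4.18], [0, 3.07], [-2.55, 2.55]. Speed limits (rad/s): [2.22, 2.22, 2.57, 3.14, 3.14, 3.14].

INTERFACE

Orientations are given as a rotation vector (axis times angle).
In Python, from workcell import r, viewer, finder gives the robot as it stands.
- The arm moves only by the shell command python3 -m handwheel 'ROWS'. ROWS is text: rows parted by semicolons, each of 7 numbers parted by spaces: the turn, a rotation vector about the tool's x, y, z in units of 5 degrees (1.0 is 5 degrees), then the shift along the tool's x, y, z in units of 30 mm (1.0 is 30 mm), then the closure, from -1 (fully open) to 1 (shut), so that 0 is half open. In form: wx wy wz x y z grip; .... A call has 1 to 12 rows; each row is the pose to reach, as a shift and turn from the pose commanded when the call began, along the tool's axes at that moment; what a row does not reach only later rows make up. A row lasts 1/12 s, in which the tool goes at most 41.7 mm and 7.16 degrees, less where a joint would pass 70% of its speed; a pose out of reach is approached as far as the arm can. A call with a gripper value outside its range is refused whole. The fingers move at their own pace and stop on an object; the grip force is fixed at half the most. Time passes only in rows, so rows that repeat a pose let the fingers close. It gives the time, the measured TCP pose, the force, the opening and the grip force at its end, in the units of the state.
- r.observe(): the state, without advancing time (a new reading comes with each control period).
- viewer.read_camera(name): name is "side" or "top" or "wrist"; returns a dict with "image" (480x640x3 uint8, red, green, blue), "fovy" (degrees; the focal length in pixels is half the picture's height over the tangent of half this angle, whatever the lens; pixels are square), "cx", "cy" (the principal point, pixels), "R" (3x3) and "t" (3): a world point X has camera coordinates R X + t. Camera axes: x right, y down, z forward; pixel columns grow to the right and rows downward; lengths in m; the calibration is good to about 2 mm. A picture is of the moment at which its call begins. There is no depth.
- r.hand_in(): hands the job in; it is judged then, once.
Trained networks look in a picture, given as the dict that the camera call returned (one of the last four; its "shot" number tells which), for a name from the list of things; names that differ only in an ending like _2 or _b are one class to them, and where a whole thing is asked for, a point or a joint stands for the part that bears it (a point fixed in the world has none). Each returns a list of dicts, best first, with "conf" (0 to 1); they miss things now and then, are a little off and sometimes report something else, mostly with a low value. They report only what shows in the picture. A call takes as long as a camera call.
- finder.regions_of(picture, query): "region" (480x640 bool, what is visible of it) and "extent" ([centre column, centre row, width, height] in pixels, round what is visible of it).
The state is a dict: "time_s": time; "qpos": joint angles; "qd": joint speeds; "joint_torque": joint torques, N m; "tcp_pos": TCP position; "ee_rot": TCP orientation; "ft_force": force on the tool from outside, world axes, zero at the start; "ft_torque": the same for the moment, N m; "gripper_width": opening from 0.0 (shut) to 1.0 (fully open); "grip_force": force on a finger pad.
Only numpy, scipy, OpenCV 4.12 (cv2) and the standard library are available. Lean on these libraries where they do the work, as an engineer would, in place of code of your own. Each camera call takes 0.05 s, during which the arm holds its last target. There are 200 camera calls.

TASK

Offer the wax-sealed pill to the guest: take the spouted dish by its arched handle and lift it straight up off the lacquered board before turning it, so that its foot does not scrape the lacquer; then, gently and level, turn it a quarter turn in the air until its gold spout points squarely out over the gold-banded guest's edge of the board, and hold it out with its middle above that edge, about half-way along it and about 10 cm above the board. The pill must stay resting in the middle of the dish all the while and not be touched, and the cup, mortar, vial and tablet tube stay where they are. Finish while still holding the dish there, level and still: do not put it down or let go.

Things in the scene. Friction and masses are not known exactly. Their poses are not given: they have to be found in the camera images.
- board: flat black lacquered serving board, 240 mm (its x) by 360 mm (its y), 6 mm thick, fixed to the table top; origin at the centre of its underside, on the table, z up. Its +x axis points to the guest's edge, the long edge that carries a 14 mm wide gold band. Its yaw differs from run to run (up to about 0.4 rad).
- dish: loose pale green round ceramic dish, 124 mm across, rim 31 mm high, 0.2 to 0.35 kg, on a 54 mm foot near the board's middle, under an arched bamboo handle 110 mm high. Origin: centre of the foot's underside, z up; +x to the gold spout; the arch stands in the y-z plane, legs at y = +-60 mm on the rim. At the start the spout points along the board's +y within 12 degrees.
- dish_grip (a point): middle of the handle's straight top bar, 103 mm straight above the dish's origin; the bar runs along the dish's y, is 62 mm long, 12 mm thick (along the dish's x, the way to pinch it) and 14 mm high; the pill's top is 58 mm below the bar. Axes as the dish.
- dish_spout (a point): tip of the gold pouring spout, 80 mm from the dish's axis along its +x and 31 mm above its origin.
- pill_center (a point): centre of the pill: a dark red hard wax ball, 28 mm, 12 g, loose in the middle of the dish, rolling easily; at rest its centre is 24 mm above the dish's origin. The hollow is flat to 6 mm radius, then rises at 5 degrees to 26 mm, 14 to 46 mm, 48 to the rim: the pill leaves the middle if the dish is tipped more than a few degrees or jerked.
- cup: guest's plain blue drinking cup, empty, 64 mm across, 62 mm high, loose, standing on the board near the guest's edge, towards the board's -y end; origin at the centre of its underside. Not to be moved.
- mortar: white ceramic mortar, 102 mm across, 66 mm high, loose, standing on the table beside the board (in one of three places: one beyond the board's +y end, two beyond its -y end, shared with the vial and the tube); origin at the centre of its underside. Not to be moved.
- vial: clear glass vial with white screw cap, 28 mm across, 66 mm high, loose, standing on the table beside the board; origin at the centre of its underside. Not to be moved.
- tube: yellow plastic flip-top tablet tube, 32 mm across, 89 mm high, loose, standing on the table beside the board; origin at the centre of its underside. Not to be moved.
- pill: the same pill as a body; its origin lies on the ball's surface and turns with it, so use point pill_center.

How it is judged:
On the way:
1. the dish is lifted clear of the board (foot at least 10 mm above it) while its spout still points sideways, not more than about 25 degrees turned (height (world z) of dish above 0.016 m and contact force between dish and board below 0.05 N and angle between the x axis of dish and the x axis of board, either way round above 1.1 rad and contact force between the fingers and dish above 1 N), for 0.1 s.
At the end, for the whole second after the job is handed in: Dish held by the fingers alone middle within 45 mm of the guest's edge and 80 mm of half-way along, foot 70-160 mm above the board, tilt under 5 deg, still, spout within 10 deg of square to the guest's edge; pill within 12 mm of its middle; the rest within 20 mm of their places (angle between the x axis of dish and the x axis of board, either way round below 0.17 rad and x of dish_spout in the frame of board above 0.13 m and x of dish in the frame of board between 0.075 and 0.165 m and y of dish in the frame of board between -0.08 and 0.08 m and height (world z) of dish between 0.076 and 0.166 m and angle between dish's own z axis and vertical below 0.087 rad and linear speed of dish below 0.03 m/s and angular speed of dish below 0.2 rad/s and horizontal distance between pill_center and dish below 0.012 m and z of pill_center in the frame of dish between 0.018 and 0.03 m and contact force between the fingers and dish above 1 N and contact force between dish and board below 0.05 N and contact force between dish and cup below 0.05 N and contact force between the fingers and pill below 0.05 N and distance of each of cup, mortar, vial, tube from where it was at the start of the episode below 0.02 m); the arm keeps its last pose, push and grip.
It fails at once if the dish is turned by more than about 25 degrees while it still rests on the board (scraping the lacquer) (contact force between dish and board above 0.3 N and angle between the x axis of dish and the x axis of board, either way round below 1.1 rad).
It fails at once if the dish is tipped by more than 9 degrees (angle between dish's own z axis and vertical above 0.157 rad).
It fails at once if the pill rolls more than 20 mm from the middle of the dish (horizontal distance between pill_center and dish above 0.02 m).
It fails at once if the fingers touch the pill (contact force between the fingers and pill above 0.05 N).
It fails at once if cup, mortar, vial or tube is moved by more than 20 mm (distance of any of cup, mortar, vial, tube from where it was at the start of the episode above 0.02 m).
It also fails if it takes over 46 s, if anything falls off the work surface, if the arm or the gripper's body presses on something with over 40 N, if the wrist force passes 120 N, or if a joint passes its speed limit or range.

## Working session

There is one attempt and no reset: what is moved stays moved. The work goes in short steps, Python scripts to look and compute and a shell command to move; the robot and the scene stay as the last step left them, time stands still between calls to the robot, and variables do not carry over. Pictures are saved under pics/ and viewed, at most 10 in all, crops included, and the job is handed in when it is done.

```bash
mkdir -p pics
cat > h.py <<'E'
import numpy as np, cv2
from scipy.spatial.transform import Rotation as Ro
from workcell import r, viewer, finder
def shot(n,save=None):
    p=viewer.read_camera(n)
    if save: cv2.imwrite('pics/'+save,p['image'][:,:,::-1])
    return p
def f(p): return 240/np.tan(np.radians(p['fovy'])/2)
def ray(p,u,v):
    R=np.array(p['R']);t=np.array(p['t'])
    d=R.T@np.array([(u-p['cx'])/f(p),(v-p['cy'])/f(p),1]); return -R.T@t,d
def onz(p,u,v,z):
    o,d=ray(p,u,v); return o+d*(z-o[2])/d[2]
def proj(p,X):
    c=np.array(p['R'])@X+np.array(p['t']); return np.array([p['cx']+f(p)*c[0]/c[2],p['cy']+f(p)*c[1]/c[2]])
E
python3 - <<'E'
from h import *
s=r.observe(); print(s['time_s'],s['tcp_pos'],s['ee_rot'],r.nose_length)
for c in('top','side'):
    p=shot(c,c+'0.png'); print(c,p['fovy'],np.round(-np.array(p['R']).T@p['t'],3))
    for q in('board','dish','dish_spout','dish_grip','pill','cup','mortar','vial','tube'):
        for d in finder.regions_of(p,q)[:1]:
            e=d['extent'];print(q,round(d['conf'],2),np.round(e),np.round(onz(p,e[0],e[1],.006)[:2],3))
E
```

```text
0.0 [ 0.18273769 -0.5184881   0.21288288] [-3.09548130e+00 -5.29389145e-01  1.41119428e-04] 0.008
top 43.5692701615149 [0.354 0.059 1.439]
board 0.68 [352. 268. 169. 136.] [ 0.531 -0.034]
dish 0.9 [336. 272.  59.  54.] [0.521 0.004]
dish_spout 0.87 [337. 276.  60.  58.] [0.51  0.002]
dish_grip 0.67 [337. 273.  60.  59.] [0.519 0.003]
pill 0.52 [338. 274.   6.   6.] [0.515 0.   ]
cup 0.91 [421. 250.  26.  28.] [ 0.57  -0.201]
mortar 0.9 [469. 318.  42.  49.] [ 0.406 -0.309]
vial 0.71 [250. 221.  14.  16.] [0.65  0.211]
tube 0.6 [486. 260.  23.  20.] [ 0.545 -0.358]
side 54.59811259739968 [0.471 0.644 0.851]
board 0.67 [315. 257. 146. 137.] [ 0.543 -0.001]
dish 0.83 [327. 249.  57.  58.] [ 0.517 -0.027]
dish_spout 0.89 [326. 249.  56.  54.] [ 0.52  -0.026]
dish_grip 0.92 [324. 247.  54.  55.] [ 0.523 -0.032]
pill 0.69 [327. 250.  14.  12.] [ 0.517 -0.022]
cup 0.7 [315. 189.  28.  33.] [ 0.561 -0.224]
mortar 0.86 [375. 164.  40.  40.] [ 0.409 -0.332]
vial 0.64 [254. 333.  18.  25.] [0.649 0.201]
tube 0.76 [324. 149.  18.  35.] [ 0.551 -0.384]
```

Run:
```python
import cv2,numpy as np
a=cv2.imread('pics/top0.png')[185:350,230:430];b=cv2.imread('pics/side0.png')[160:340,220:420]
a=cv2.resize(a,None,fx=4,fy=4,interpolation=2)[:600];b=cv2.resize(b,None,fx=3,fy=3,interpolation=2)
cv2.imwrite('pics/ta.png',a);cv2.imwrite('pics/sb.png',b)
```

```text
(no output)
```

View pics/ta.png

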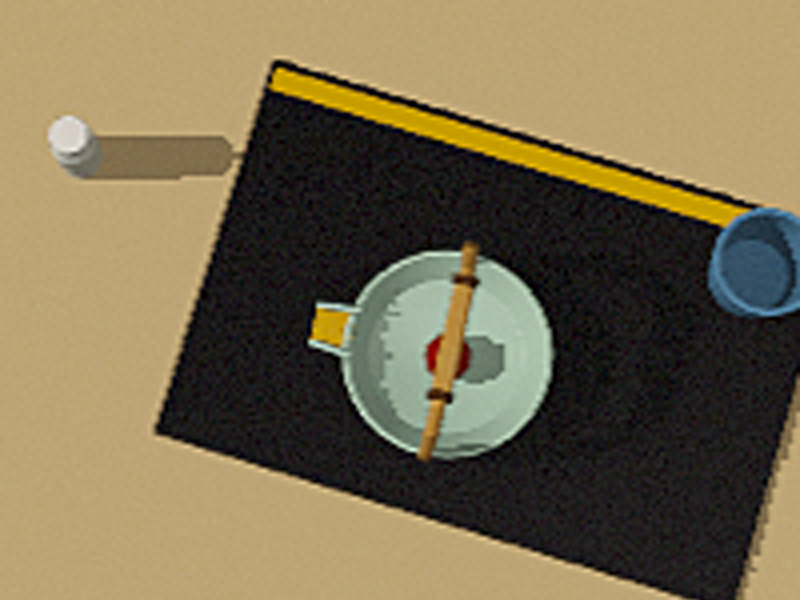

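View pics/sb.png

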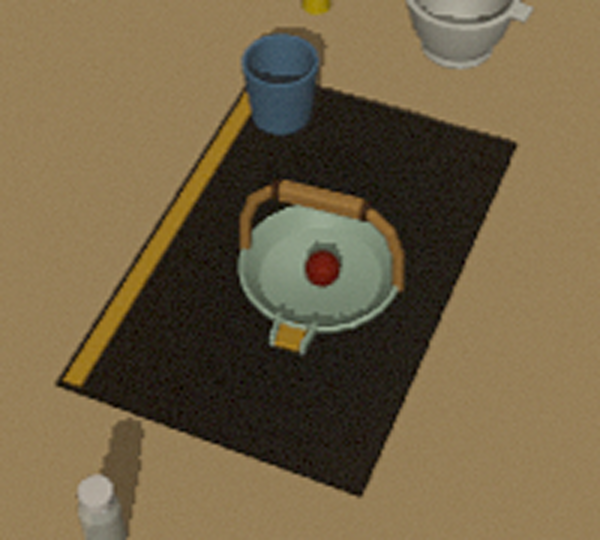

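Run:
```python
from h import *
T=shot('top');S=shot('side')
t=lambda u,v,z:onz(T,(u-1.5)/4+230,(v-1.5)/4+185,z)
s=lambda u,v,z:onz(S,(u-1)/3+220,(v-1)/3+160,z)
for n,g,c in(('top',t,[(275,62),(157,432)]),('side',s,[(58,382),(360,495),(516,143)])):
    print(n,[np.round(g(*x,.006)[:2],4) for x in c])
def yaw(a,b): d=(a-b)[:2]; return np.arctan2(d[1],d[0])
print('board x yaw',yaw(t(275,62,.006),t(157,432,.006)),yaw(s(58,382,.006),s(360,495,.006)),'y',yaw(s(360,495,.006),s(516,143,.006))-np.pi/2,yaw(t(275,75,.006),t(720,205,.006))-np.pi/2)
a,b=t(466,280,.113),t(439,397,.113);print('bar top',(a+b)/2,yaw(a,b))
a,b=s(279,192,.109),s(364,208,.109);print('bar side',(a+b)/2,yaw(a,b))
a,b=t(471,245,.06),t(425,460,.06);print('legs top yaw',yaw(a,b))
print('pill side',s(323,268,.030),'pill top',t(447,356,.03))
print('spout',t(331,328,.037),s(290,340,.037))
print('tube',onz(T,486,260,.08),'mortar',onz(T,469,318,.06),'cup',onz(T,421,250,.05))
```

```text
top [array([0.6993, 0.0925]), array([0.4741, 0.166 ])]
side [array([0.7008, 0.0933]), array([0.4768, 0.169 ]), array([ 0.3653, -0.171 ])]
board x yaw -0.31559603402095304 -0.3258274249145753 y -0.31698471600671563 -0.3078478138810725
bar top [ 0.51442965 -0.00655031  0.113     ] -0.2495898160287952
bar side [ 0.51611835 -0.00608707  0.109     ] -0.17294108942537884
legs top yaw -0.23362456386517028
pill side [ 0.51477478 -0.00753225  0.03      ] pill top [ 0.51401193 -0.00713996  0.03      ]
spout [0.53097699 0.0610052  0.037     ] [0.53327196 0.06540807 0.037     ]
tube [ 0.53381952 -0.33593755  0.08      ] mortar [ 0.40351618 -0.29481635  0.06      ] cup [ 0.56407206 -0.19392298  0.05      ]
```

```bash
python3 -m handwheel '0 0 -15 8 -6.2 0 -1;0 0 -15 8 -6.2 0 -1;0 0 -15 8 -6.2 0 -1;0 0 -15 8 -6.2 0 -1;0 0 -15 8 -6.2 0 -1;0 0 -15 8 -6.2 0 -1;0 0 -15 8 -6.2 0 -1;0 0 -15 8 -6.2 0 -1;0 0 -15 8 -6.2 0 -1;0 0 -15 8 -6.2 0 -1;0 0 -15 8 -6.2 0 -1;0 0 -15 8 -6.2 0 -1'
cat >> h.py <<'E'
def go(x,y,z,yaw):
    s=r.observe();R=Ro.from_rotvec(s['ee_rot']);p=np.array(s['tcp_pos'])
    Y=np.array([np.cos(yaw),np.sin(yaw),0]);Z=np.array([0,0,-1.]);G=np.c_[np.cross(Y,Z),Y,Z]
    print('t',s['time_s'],'tcp',p.round(4),'yaw',np.arctan2(*R.as_matrix()[[1,0],1]).round(4),'q',np.round(s['qpos'],2),'w',s['gripper_width'])
    print('rows',np.round((R.inv()*Ro.from_matrix(G)).as_rotvec()/np.radians(5),2),np.round(R.inv().apply(np.array([x,y,z])-p)/.03,2))
E
python3 -c "
from h import *
go(.515,-.007,.19,1.33)"
```

```text
time_s: 2.1
tcp_pos: [0.3474, -0.2634, 0.2135]
ee_rot: [2.13, 2.309, -0.0]
ft_force: [0.3, -0.0, -0.4]
gripper_width: 1.001
grip_force: 0.0
t 2.1 tcp [ 0.3474 -0.2634  0.2135] yaw 0.0803 q [-0.73  0.04  1.82 -0.    1.28 -0.81] w 1.0011743164578049
rows [  0.     0.   -14.32] [8.07 6.25 0.78]
```

```bash
python3 -m handwheel '0 0 -14.3 8.1 6.2 0.8 -1;0 0 -14.3 8.1 6.2 0.8 -1;0 0 -14.3 8.1 6.2 0.8 -1;0 0 -14.3 8.1 6.2 0.8 -1;0 0 -14.3 8.1 6.2 0.8 -1;0 0 -14.3 8.1 6.2 0.8 -1;0 0 -14.3 8.1 6.2 0.8 -1;0 0 -14.3 8.1 6.2 0.8 -1;0 0 -14.3 8.1 6.2 0.8 -1;0 0 -14.3 8.1 6.2 0.8 -1;0 0 -14.3 8.1 6.2 0.8 -1;0 0 -14.3 8.1 6.2 0.8 -1'
python3 -c "
from h import *
go(.515,-.007,.098,1.33)
p=shot('wrist','w1.png');print(proj(p,np.array([.515,-.007,.109])),proj(p,np.array([.515,-.007,.03])))
for e in(-.031,.031):print(proj(p,np.array([.515-e*np.sin(1.33),-.007+e*np.cos(1.33),.116])))"
```

```text
time_s: 3.1
tcp_pos: [0.5141, -0.007, 0.1894]
ee_rot: [-0.394, -3.117, -0.0]
ft_force: [0.5, 0.1, -0.2]
gripper_width: 1.003
grip_force: 0.0
t 3.1 tcp [ 0.5141 -0.007   0.1894] yaw 1.3191 q [-0.08  0.24  1.65  0.    1.25 -1.4 ] w 1.0025294779875802
rows [ 0.   -0.   -0.13] [-0.03  0.01  3.05]
[327.16429282 253.02848735] [326.73153732 230.14130231]
[327.59403924 298.64997546]
[326.8143486  210.28430601]
```

View pics/w1.png

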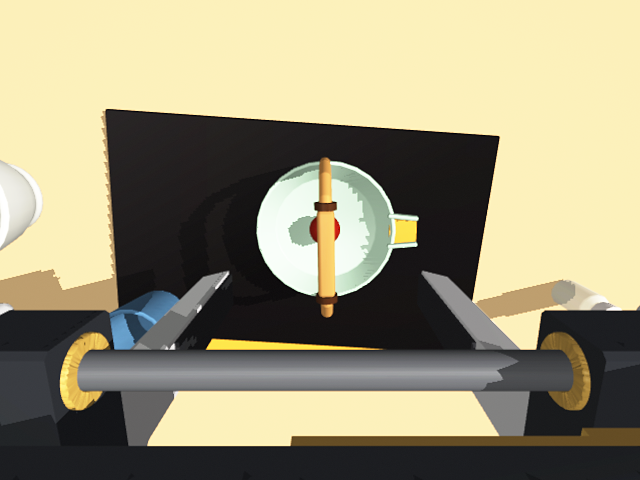

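```bash
python3 -m handwheel '0 0 -0.1 0 0 0.5 -0.6;0 0 -0.1 0 0 1 -0.2;0 0 -0.1 0 0 1.5 0;0 0 -0.1 0 0 2 0.2;0 0 -0.1 0 0 2.5 0.2;0 0 -0.1 0 0 2.8 0.2;0 0 -0.1 0 0 3.05 0.2;0 0 -0.1 0 0 3.05 0.4;0 0 -0.1 0 0 3.05 0.5;0 0 -0.1 0 0 3.05 0.6;0 0 -0.1 0 0 3.05 0.6;0 0 -0.1 0 0 3.05 0.6'
python3 -c "
from h import *
go(.515,-.007,.098,1.33)
p=shot('wrist','w2.png')"
```

```text
time_s: 4.15
tcp_pos: [0.5144, -0.007, 0.0985]
ee_rot: [0.372, 3.119, 0.0]
ft_force: [-0.2, -0.1, 0.4]
gripper_width: 0.212
grip_force: 0.0
t 4.15 tcp [ 0.5144 -0.007   0.0985] yaw 1.3334 q [-0.08  0.35  1.74 -0.    1.05 -1.42] w 0.21163324456635416
rows [0.   0.01 0.04] [-0.02  0.    0.02]
```

View pics/w2.png

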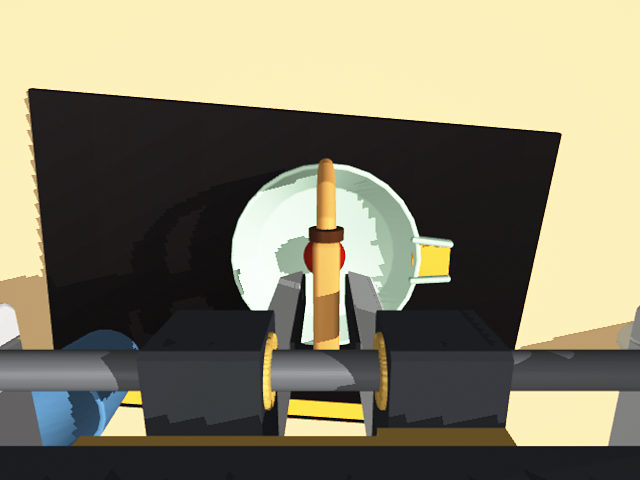

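The bar (columns 314–340 at row 290) sits centred between the fingers (inner faces ≈303 and ≈348), and the pill is in the middle at (325,257). Closing gently.

```bash
python3 -m handwheel '0 0 0 0 0 0 0.64;0 0 0 0 0 0 0.68;0 0 0 0 0 0 0.7;0 0 0 0 0 0 0.72;0 0 0 0 0 0 0.74;0 0 0 0 0 0 0.76;0 0 0 0 0 0 0.78;0 0 0 0 0 0 0.85;0 0 0 0 0 0 1;0 0 0 0 0 0 1;0 0 0 0 0 0 1;0 0 0 0 0 0 1'
```

```text
time_s: 5.2
tcp_pos: [0.5141, -0.0069, 0.098]
ee_rot: [0.372, 3.119, 0.0]
ft_force: [0.6, 2.1, 2.4]
gripper_width: 0.127
grip_force: 30.0
```

```bash
python3 -m handwheel '0 0 0 0 0 -0.01 1;0 0 0 0 0 -0.03 1;0 0 0 0 0 -0.06 1;0 0 0 0 0 -0.1 1;0 0 0 0 0 -0.16 1;0 0 0 0 0 -0.24 1;0 0 0 0 0 -0.32 1;0 0 0 0 0 -0.4 1;0 0 0 0 0 -0.48 1;0 0 0 0 0 -0.54 1;0 0 0 0 0 -0.57 1;0 0 0 0 0 -0.58 1'
python3 -c "
from h import *
go(.644,-.078,.2,-.317)
p=shot('wrist','w3.png')"
```

```text
time_s: 6.2
tcp_pos: [0.5141, -0.007, 0.1156]
ee_rot: [0.372, 3.119, 0.0]
ft_force: [0.8, -0.4, -3.7]
gripper_width: 0.124
grip_force: 30.0
t 6.2 tcp [ 0.5141 -0.007   0.1156] yaw 1.3336 q [-0.08  0.33  1.73  0.    1.09 -1.42] w 0.12408263957775825
rows [ 0.    0.   18.91] [-4.76 -1.28 -2.81]
```

View pics/w3.png

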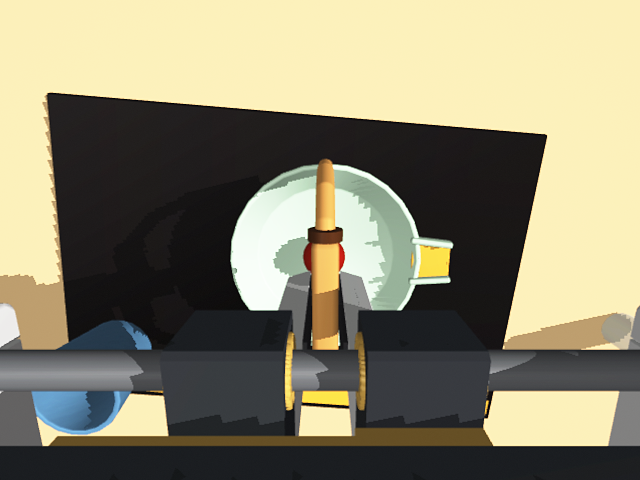

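The dish has lifted level and the pill is still centred at (324,257). I'll keep raising it.

```bash
python3 -m handwheel '0 0 0 0 0 -0.02 1;0 0 0 0 0 -0.06 1;0 0 0 0 0 -0.12 1;0 0 0 0 0 -0.2 1;0 0 0 0 0 -0.3 1;0 0 0 0 0 -0.42 1;0 0 0 0 0 -0.56 1;0 0 0 0 0 -0.7 1;0 0 0 0 0 -0.84 1;0 0 0 0 0 -0.98 1;0 0 0 0 0 -1.12 1;0 0 0 0 0 -1.26 1' && python3 -m handwheel '0 0 0 0 0 -0.14 1;0 0 0 0 0 -0.28 1;0 0 0 0 0 -0.42 1;0 0 0 0 0 -0.56 1;0 0 0 0 0 -0.7 1;0 0 0 0 0 -0.84 1;0 0 0 0 0 -0.98 1;0 0 0 0 0 -1.12 1;0 0 0 0 0 -1.26 1;0 0 0 0 0 -1.38 1;0 0 0 0 0 -1.45 1;0 0 0 0 0 -1.48 1'
python3 -c "
from h import *
go(.644,-.078,.2,-.317)"
```

```text
time_s: 7.25
tcp_pos: [0.5141, -0.0069, 0.1536]
ee_rot: [0.372, 3.119, 0.0]
ft_force: [-0.3, 0.3, -3.0]
gripper_width: 0.127
grip_force: 30.0
time_s: 8.25
tcp_pos: [0.5142, -0.007, 0.1979]
ee_rot: [0.372, 3.119, 0.0]
ft_force: [0.6, 0.3, -3.6]
gripper_width: 0.124
grip_force: 30.0
t 8.25 tcp [ 0.5142 -0.007   0.1979] yaw 1.3336 q [-0.08  0.23  1.64  0.    1.27 -1.42] w 0.12359784521576682
rows [ 0.    0.   18.91] [-4.76 -1.29 -0.07]
```

```bash
python3 -m handwheel '0 0 0.03 0 0 0 1;0 0 0.1 0 0 0 1;0 0 0.2 0 0 0 1;0 0 0.33 0 0 0 1;0 0 0.5 0 0 0 1;0 0 0.7 0 0 0 1;0 0 0.95 0 0 0 1;0 0 1.25 0 0 0 1;0 0 1.6 0 0 0 1;0 0 1.98 0 0 0 1;0 0 2.38 0 0 0 1;0 0 2.8 0 0 0 1' && python3 -m handwheel '0 0 0.45 0 0 0 1;0 0 0.9 0 0 0 1;0 0 1.35 0 0 0 1;0 0 1.8 0 0 0 1;0 0 2.25 0 0 0 1;0 0 2.7 0 0 0 1;0 0 3.15 0 0 0 1;0 0 3.6 0 0 0 1;0 0 4.05 0 0 0 1;0 0 4.5 0 0 0 1;0 0 4.95 0 0 0 1;0 0 5.4 0 0 0 1' && python3 -m handwheel '0 0 0.45 0 0 0 1;0 0 0.9 0 0 0 1;0 0 1.35 0 0 0 1;0 0 1.8 0 0 0 1;0 0 2.25 0 0 0 1;0 0 2.7 0 0 0 1;0 0 3.15 0 0 0 1;0 0 3.6 0 0 0 1;0 0 4.05 0 0 0 1;0 0 4.5 0 0 0 1;0 0 4.95 0 0 0 1;0 0 5.4 0 0 0 1' && python3 -m handwheel '0 0 0.45 0 0 0 1;0 0 0.9 0 0 0 1;0 0 1.35 0 0 0 1;0 0 1.8 0 0 0 1;0 0 2.25 0 0 0 1;0 0 2.7 0 0 0 1;0 0 3.15 0 0 0 1;0 0 3.55 0 0 0 1;0 0 3.9 0 0 0 1;0 0 4.15 0 0 0 1;0 0 4.3 0 0 0 1;0 0 4.35 0 0 0 1'
python3 -c "
from h import *
go(.644,-.078,.2,-.317)
p=shot('side','s2.png');q=shot('wrist','w4.png')
cv2.imwrite('pics/c2.png',np.hstack([cv2.resize(p['image'][130:330,210:410,::-1],(400,400)),cv2.resize(q['image'][100:400,170:470,::-1],(400,400))]))"
```

```text
time_s: 9.25
tcp_pos: [0.5141, -0.0069, 0.1975]
ee_rot: [-0.754, -3.05, 0.0]
ft_force: [-0.2, -0.1, -3.1]
gripper_width: 0.126
grip_force: 30.0
time_s: 10.25
tcp_pos: [0.5141, -0.0069, 0.1975]
ee_rot: [-1.445, -2.789, 0.0]
ft_force: [-0.0, 0.1, -4.8]
gripper_width: 0.125
grip_force: 30.0
time_s: 11.25
tcp_pos: [0.5141, -0.0069, 0.1975]
ee_rot: [-2.056, -2.375, 0.0]
ft_force: [-0.3, 0.9, -4.1]
gripper_width: 0.126
grip_force: 30.0
time_s: 12.25
tcp_pos: [0.5141, -0.0069, 0.1976]
ee_rot: [-2.465, -1.947, -0.0]
ft_force: [-0.7, -0.6, -2.7]
gripper_width: 0.128
grip_force: 30.0
t 12.25 tcp [ 0.5141 -0.0069  0.1976] yaw -0.2338 q [-0.08  0.23  1.64  0.    1.27  0.15] w 0.12783790238976078
rows [-0.   -0.    0.95] [-1.3   4.76 -0.08]
```

View pics/c2.png

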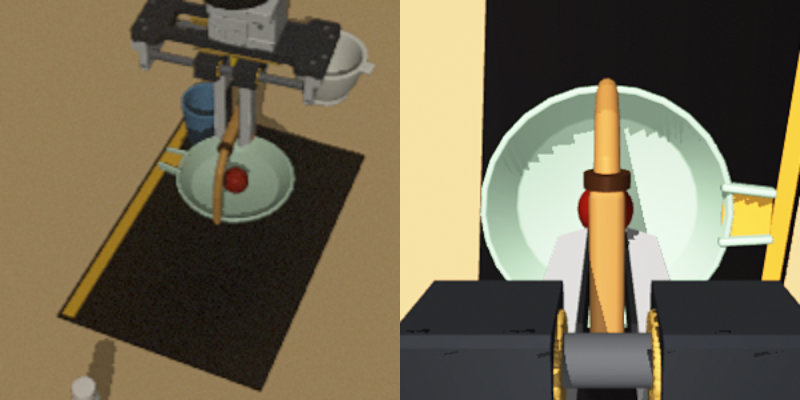

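```bash
python3 -m handwheel '0 0 0 0 0.01 0 1;0 0 0 -0.01 0.03 0 1;0 0 0 -0.02 0.075 0 1;0 0 0 -0.03 0.13 0 1;0 0 0 -0.05 0.21 0 1;0 0 0 -0.07 0.3 0 1;0 0 0 -0.1 0.41 0 1;0 0 0 -0.13 0.53 0 1;0 0 0 -0.16 0.675 0 1;0 0 0 -0.2 0.83 0 1;0 0 0 -0.24 1.01 0 1;0 0 0 -0.28 1.2 0 1' && python3 -m handwheel '0 0 0 -0.05 0.2 0 1;0 0 0 -0.1 0.4 0 1;0 0 0 -0.15 0.6 0 1;0 0 0 -0.2 0.8 0 1;0 0 0 -0.24 1 0 1;0 0 0.02 -0.28 1.2 0 1;0 0 0.05 -0.32 1.4 0 1;0 0 0.1 -0.37 1.6 0 1;0 0 0.15 -0.42 1.8 0 1;0 0 0.2 -0.46 2 0 1;0 0 0.25 -0.5 2.2 0 1;0 0 0.3 -0.54 2.4 0 1' && python3 -m handwheel '0 0 0.06 -0.05 0.19 0 1;0 0 0.12 -0.09 0.37 0 1;0 0 0.18 -0.13 0.53 0 1;0 0 0.25 -0.16 0.67 0 1;0 0 0.32 -0.19 0.79 0 1;0 0 0.39 -0.21 0.9 0 1;0 0 0.46 -0.23 0.99 0 1;0 0 0.52 -0.24 1.07 0 1;0 0 0.57 -0.25 1.13 0 1;0 0 0.61 -0.26 1.17 0 1;0 0 0.64 -0.26 1.19 0 1;0 0 0.65 -0.26 1.2 0 1' && python3 -m handwheel '0 0 0 0 0 0 1;0 0 0 0 0 0 1;0 0 0 0 0 0 1;0 0 0 0 0 0 1;0 0 0 0 0 0 1;0 0 0 0 0 0 1;0 0 0 0 0 0 1;0 0 0 0 0 0 1;0 0 0 0 0 0 1;0 0 0 0 0 0 1;0 0 0 0 0 0 1;0 0 0 0 0 0 1'
python3 -c "
from h import *
go(.644,-.078,.2,-.317)
p=shot('side');q=shot('wrist');t=shot('top')
i=np.hstack([cv2.resize(x,(266,400)) for x in (p['image'][90:330,210:370,::-1],q['image'][40:340,220:420,::-1],t['image'][160:340,270:390,::-1])])
cv2.imwrite('pics/c3.png',i)"
```

```text
time_s: 13.35
tcp_pos: [0.5477, -0.0237, 0.1976]
ee_rot: [2.464, 1.948, 0.0]
ft_force: [-0.2, -0.2, -2.5]
gripper_width: 0.126
grip_force: 30.0
time_s: 14.35
tcp_pos: [0.614, -0.056, 0.1975]
ee_rot: [-2.49, -1.915, 0.0]
ft_force: [0.1, -0.3, -2.7]
gripper_width: 0.127
grip_force: 30.0
time_s: 15.35
tcp_pos: [0.6463, -0.0725, 0.1975]
ee_rot: [-2.543, -1.844, 0.0]
ft_force: [0.7, 0.5, -3.4]
gripper_width: 0.128
grip_force: 30.0
time_s: 16.35
tcp_pos: [0.6463, -0.0726, 0.1976]
ee_rot: [2.543, 1.845, 0.0]
ft_force: [-0.2, -0.4, -3.1]
gripper_width: 0.126
grip_force: 30.0
t 16.35 tcp [ 0.6463 -0.0726  0.1976] yaw -0.3157 q [-0.17  0.54  1.22 -0.    1.38  0.15] w 0.12550253241355264
rows [0.   0.   0.01] [-0.2  -0.02 -0.08]
```

View pics/c3.png

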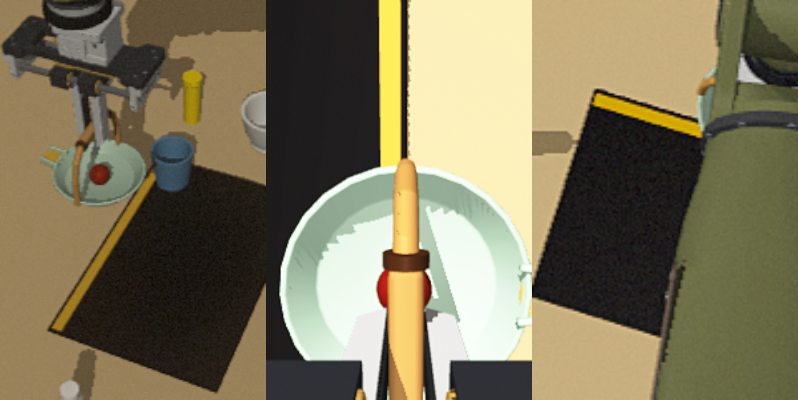

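The dish is level with its middle over the guest's edge, the bar runs parallel to that edge, the spout points outward and the pill is centred. The cup hasn't moved. Handing in.

```bash
python3 -c "
from h import *
print(r.hand_in())"
```

```text
the job is handed in; nothing more can be done
None
```

I handed the job in with the dish held level and still over the middle of the guest's edge, about 10 cm above the board, its spout pointing squarely out and the pill centred; the cup looked unmoved in the last picture, nothing else was near the path, and the hand-in returned no verdict.

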